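# Start the press screw in its nut

## Robot

A 6-joint arm with a two-finger parallel gripper is mounted at the origin on the work surface. World frame = base frame: x ahead of the robot, y to its left, z up, the work surface at z = 0. Lengths are in m, angles in rad, forces in N, time in s.
With the tool pointing down it reaches from about 0.275 to 0.85 m from the base axis. Payload 5.2 kg.
Tool frame: the origin (TCP) lies at the very end of the fingers, on their centre line; the grasp point (between the pads) lies 19 mm behind it; z points along the fingers, y is the line along which they close (so a half turn about z gives the same grasp; the last joint's range is limited). The gripper opens to 85 mm and grips with 20 to 120 N. Pads are 22 mm wide; open, the fingers measure 114 mm over their backs; the gripper's body (76 mm by 85 mm) begins 54 mm behind the grasp point. The pads swing forward as they close: fully open they stand 13 mm farther back than shut.
Start: joints at [-1.466, 0.259, 1.535, -0, 1.348, -0.203], TCP at [0.167, -0.524, 0.231] pointing down, gripper open.
Joint ranges: [-3.14, 3.14], [-0.91, 2.08], [0.19, 2.58], [-1.22, 4.36], [0.22, 2.71], [-3.12, 3.12]. Speed limits (rad/s): [2.57, 2.57, 3.14, 3.14, 3.14, 3.14].

## Interface

Orientations are given as a unit quaternion [w, x, y, z].
In Python, from workcell import robot, snapshot, camera_model, sign_off, look_for gives the robot as it stands.
- The arm moves only by the shell command python3 -m inch 'ROWS' [OPENING]. ROWS is JSON, a list of rows, each a list of 6 numbers: the shift along the tool's x, y, z in cm, then the turn, a rotation vector about the tool's x, y, z in rad. In form: [[dx, dy, dz, ax, ay, az], ...]. A call has 1 to 20 rows; each row is the pose to reach, as a shift and turn from the pose commanded when the call began, along the tool's axes at that moment; what a row does not reach only later rows make up. A row lasts 1/10 s, in which the tool goes at most 50 mm and 8.59 degrees, less where a joint would pass 70% of its speed; a pose out of reach is approached as far as the arm can. A call with a gripper value outside its range is refused whole. OPENING is the closure, from 0 (fully open) to 1 (shut), set as the call begins (- or left out, the last holds). The fingers move at their own pace and stop on an object; the grip force is fixed at half the most. Time passes only in rows, so rows that repeat a pose let the fingers close. It gives the time, the measured TCP pose, the force, the opening and the grip force at its end, in the units of the state.
- robot.sense(): the state, without advancing time (a new reading comes with each control period).
- snapshot(name): name is "side" or "top" or "wrist"; returns the picture (384x512x3 uint8, blue, green, red); there is no depth.
- camera_model(name): a dict with "vertical_fov" (degrees; the focal length in pixels is half the picture's height over the tangent of half this angle, whatever the lens; pixels are square), "cx", "cy" (the principal point, pixels), "extrinsics" (4x4, takes a point from camera to world coordinates). Camera axes: x right, y down, z forward; pixel columns grow to the right and rows downward; lengths in m; the calibration is good to about 2 mm. A picture is of the moment at which its call begins: read the wrist's pose just before it. camera_model takes no time and is no camera call; for the wrist camera it gives the pose at the moment of the call.
- sign_off(): hands the job in; it is judged then, once.
Trained networks look in the newest picture that a camera, given by its name, has taken for a name from the list of things; names that differ only in an ending like _2 or _b are one class to them, and where a whole thing is asked for, a point or a joint stands for the part that bears it (a point fixed in the world has none). Each returns a list of dicts, best first, with "conf" (0 to 1); they miss things now and then, are a little off and sometimes report something else, mostly with a low value. They report only what shows in the picture. A call takes as long as a camera call.
- look_for(camera, query): "centre" ([row, column] as shares, 0 to 1, of the picture: columns of its width, rows of its height, amid what is visible of it).
The state is a dict: "t": time; "q": joint angles; "dq": joint speeds; "effort": joint torques, N m; "position": TCP position; "orientation": TCP orientation; "wrist_force": force on the tool from outside, world axes, zero at the start; "ft_torque": the same for the moment, N m; "width": finger opening in m; "grip_force": force on a finger pad.
Only numpy, scipy, OpenCV 4.12 (cv2) and the standard library are available. Lean on these libraries where they do the work, as an engineer would, in place of code of your own. Each camera call takes 0.05 s, during which the arm holds its last target. There are 200 camera calls.

## Task

The crank screw of the small blue hand press is only resting on top of its nut: it is not in the thread yet. Wind the crank backward (counter-clockwise seen from above) until the screw drops into the start of the thread, then wind it forward (clockwise) one full turn from there, and finish with the gripper closed firmly on the crank's wooden knob, holding the screw still: the job ends while it is held, nothing is let go. Do not disturb the jar, the steel block and the small screwdriver beside the press.

Things in the scene. Friction and masses are not known exactly. Their poses are not given: they have to be found in the camera images.
- press: small hand screw press bolted to the bench, blue cast frame: base plate 200 x 140 x 22 mm, a column on its far (+x) side, an arm whose top is 85 mm above the bench. Origin: on the bench, straight below the screw's vertical axis; z up. The frame stays below the crank; nothing of it rises above 97 mm
- nut: brass nut, 64 mm across, fixed in the arm on the screw's axis, open at the top, right-handed thread of 10 mm lead. Origin: centre of its underside, z up. Its flat end face, a ring of 16.5 to 27 mm radius, is 40 mm above the origin; the screw's pin rests on it at the start. The ring has one gap, the start of the thread, towards the nut's +x axis
- gap (a point): the gap in the nut's end face: this point is in the middle of its floor, 10 mm below the end face, 22 mm from the axis. The gap is about 14 mm wide; from it the thread winds down clockwise (seen from above) under the end face, and has an end stop 2 rad or more beyond one full turn
- dog (a point): top of the stop dog, a tooth 8 mm higher than the end face at the counter-clockwise side of the gap. The pin cannot pass it either way: at first the gap is reached only by turning counter-clockwise (0.8 to 5.3 rad), and at most 0.5 rad after the drop further backward turning is blocked
- pin (a point): the thread pin, a steel peg 5 mm thick sticking out level from the screw's spindle: point on its centre line, 21 mm from the axis, in the same direction from the axis as the crank arm. It is 42.5 mm above the nut's origin on the end face, 32.5 mm in the gap, 22.5 mm one full turn further
- hub (a point): top of the crank's hub, on the screw's vertical axis, 46 mm above the pin's centre. It sinks 10 mm when the screw drops and 10 mm more over one forward turn. Screw, crank and knob (0.63 kg, varying by a quarter) turn with about 1 N at the knob, slide freely up (at most 3 mm off the end face) and down, and stay where left. The weight makes the drop, unless a firm grip carries it
- knob_mid (a point): centre of the crank's knob: upright light-wood cylinder 18 mm in diameter, 45 mm tall, 60 mm from the screw's axis; this point is 21 mm above the hub point, at first 194.5 mm above the bench. The knob spins freely on its own axis. The crank arm's top, a level bar 18 mm wide, is 26 mm below this point; around and above the knob all is free
- jar: amber glass jar, 54 mm wide, 75 mm tall, steel cap, beside the press; origin: centre of its underside. To be left alone
- bench_block: steel bench block 65 x 65 x 22 mm on the bench; origin: centre of its underside. To be left alone
- screwdriver: small screwdriver with wooden handle, 150 mm long, 26 mm thick, lying on the bench between robot and press; origin: below its middle, x along it to the tip. To be left alone

How it is judged:
By the outcome, as a careful person would: the job done as asked, in the order asked, and still so for the second after the job is handed in, while the arm keeps its last pose, push and grip.
It also fails if it takes over 64 s, if anything falls off the work surface, if the arm or the gripper's body presses on something with over 40 N, if the wrist force passes 120 N, or if a joint passes its speed limit or range.

## Working session

There is one attempt and no reset: what is moved stays moved. The work goes in short steps, Python scripts to look and compute and a shell command to move; the robot and the scene stay as the last step left them, time stands still between calls to the robot, and variables do not carry over. Pictures are saved under pics/ and viewed, at most 10 in all, crops included, and the job is handed in when it is done.

```bash
mkdir -p pics; ls; cat > h.py <<'E'
import numpy as np, cv2
from workcell import robot, snapshot, camera_model, sign_off, look_for
def ray(m,rc,shape=(384,512)):
    H,W=shape; f=H/2/np.tan(np.radians(m["vertical_fov"])/2)
    d=np.array([(rc[1]*W-m["cx"])/f,(rc[0]*H-m["cy"])/f,1.])
    E=np.array(m["extrinsics"]); d=E[:3,:3]@d
    return E[:3,3],d/np.linalg.norm(d)
def tri(rays):
    A=np.zeros((3,3));b=np.zeros(3)
    for o,d in rays:
        P=np.eye(3)-np.outer(d,d);A+=P;b+=P@o
    p=np.linalg.solve(A,b)
    return p,[np.linalg.norm((np.eye(3)-np.outer(d,d))@(p-o)) for o,d in rays]
def atz(r,z): o,d=r; return o+d*(z-o[2])/d[2]
def proj(m,p):
    E=np.array(m["extrinsics"]);c=E[:3,:3].T@(np.array(p)-E[:3,3]);f=192/np.tan(np.radians(m["vertical_fov"])/2)
    return c[0]/c[2]*f+m["cx"],c[1]/c[2]*f+m["cy"]
E
python3 - <<'E'
from h import *
ims=[]
R={}
for c in ["side","top"]:
    im=snapshot(c);m=camera_model(c);ims.append(im)
    for n in ["knob_mid","hub","gap","dog","pin","nut","jar","screwdriver","bench_block","press"]:
        l=look_for(c,n)
        for q in l[:2]: print(c,n,round(q["conf"],2),np.round([q["centre"][1]*512,q["centre"][0]*384],1))
        if l: R.setdefault(n,[]).append(ray(m,l[0]["centre"]))
for n,r in R.items():
    if len(r)==2: p,e=tri(r); print(n,np.round(p,4),np.round(e,4))
cv2.imwrite("pics/side0.png",cv2.resize(ims[0],(800,600))); cv2.imwrite("pics/top0.png",cv2.resize(ims[1],(800,600)))
s=robot.sense(); print(s["t"],s["position"],s["orientation"],s["width"])
E
```

```text
pics
side knob_mid 0.64 [302.7 166.3]
side hub 0.92 [290.8 169.7]
side gap 0.88 [283.5 185.7]
side dog 0.73 [284.4 182.8]
side pin 0.73 [294.2 169.2]
side nut 0.79 [283.3 184.4]
side nut 0.22 [290.5 170.1]
side jar 0.93 [234.1 230.1]
side jar 0.71 [290.6 168.9]
side screwdriver 0.62 [316.8 226.9]
side bench_block 0.57 [335.7 181.6]
side press 0.9 [280.1 199. ]
top knob_mid 0.49 [324.1 197.7]
top hub 0.61 [326.3 185.1]
top gap 0.51 [318.1 179.4]
top dog 0.62 [320.9 176.9]
top pin 0.63 [327.  183.5]
top pin 0.62 [318.4 177.8]
top nut 0.72 [318.3 178.3]
top jar 0.73 [251.3 175.8]
top screwdriver 0.6 [316.7 229.5]
top screwdriver 0.35 [328.3 184.5]
top press 0.56 [322.3 175.2]
knob_mid [ 0.515  -0.0726  0.1965] [0.0008 0.0008]
hub [ 0.5523 -0.0826  0.1592] [0.0015 0.0015]
gap [ 0.5704 -0.0716  0.0996] [0.0035 0.0035]
dog [ 0.575  -0.0795  0.1028] [0.0052 0.0052]
pin [ 0.5511 -0.087   0.1597] [0.0042 0.0042]
nut [ 0.5724 -0.072   0.1033] [0.0041 0.0041]
jar [0.5939 0.1095 0.0558] [0.0029 0.0029]
screwdriver [ 0.4448 -0.0726  0.0102] [0.0011 0.0011]
press [ 0.5928 -0.0935  0.0171] [0.0041 0.0041]
1.1 [ 0.16665276 -0.52414227  0.2313068 ] [-1.17926679e-05  9.88182209e-01  1.53283793e-01  8.44095229e-06] 0.08579860705560555
```

View both.

View pics/side0.png

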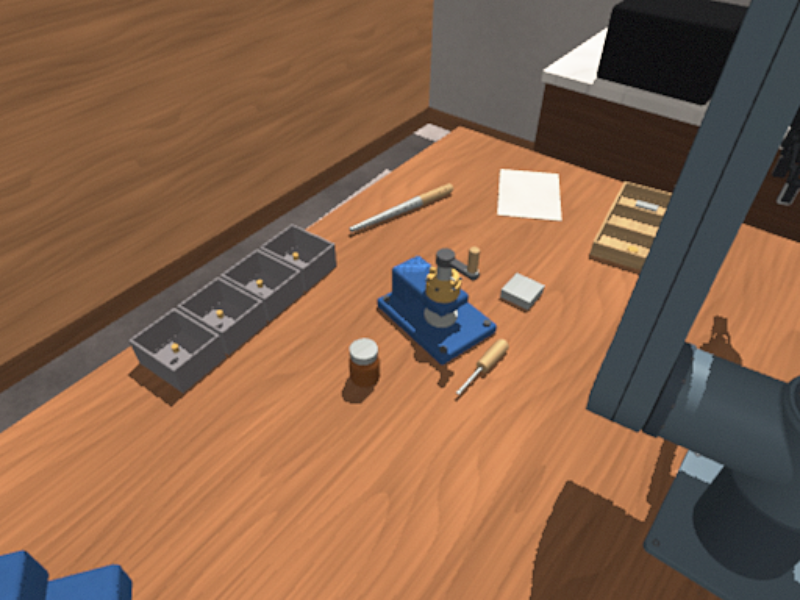

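View pics/top0.png

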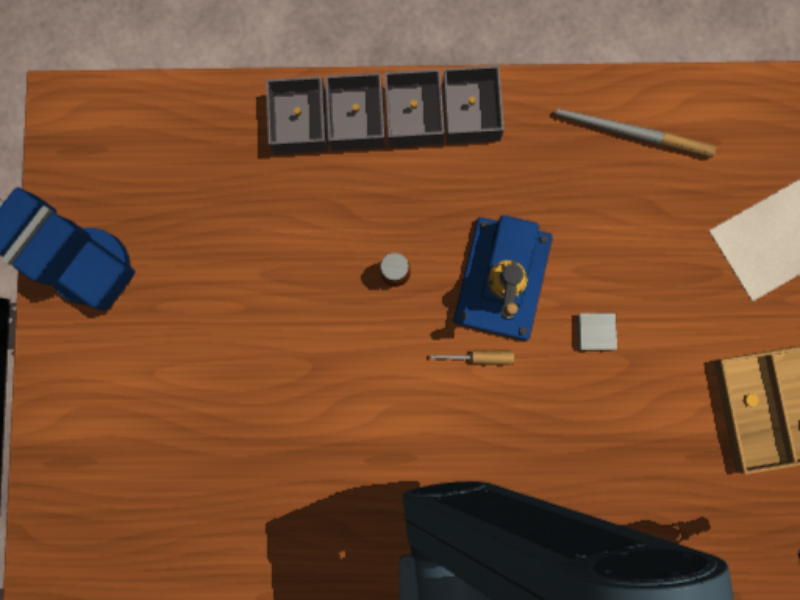

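```bash
cat >> h.py <<'E'
from scipy.spatial.transform import Rotation as Rn
def yawR(y): return Rn.from_matrix(np.array([[np.cos(y),np.sin(y),0],[np.sin(y),-np.cos(y),0],[0,0,-1]]))
def toolR(s): return Rn.from_quat(np.array(s["orientation"])[[1,2,3,0]])
def rel(p,y,s=None):
    s=s or robot.sense(); T=toolR(s)
    return np.round(np.r_[100*T.inv().apply(np.array(p)-s["position"]),(T.inv()*yawR(y)).as_rotvec()],3)
E
python3 - <<'E'
from h import *
s=robot.sense();T=toolR(s);m=camera_model("wrist");E=np.array(m["extrinsics"])
print(T.inv().apply(E[:3,3]-s["position"]),T.inv().as_matrix()@E[:3,:3],m["vertical_fov"],s["q"])
for y in (0,): print(rel([.46,-.08,.36],y))
E
```

```text
[ 0.07225161 -0.00022389 -0.14475874] [[ 2.68334614e-04 -9.59769957e-01 -2.80787388e-01]
 [ 9.99999964e-01  2.51620693e-04  9.55763111e-05]
 [-2.10793549e-05 -2.80787404e-01  9.59769990e-01]] 70.20526790887375 [-1.46580467e+00  2.58599468e-01  1.53500801e+00  1.61069652e-05
  1.34800955e+00 -2.02792879e-01]
[ 41.412 -33.441 -12.868  -0.     -0.      0.308]
```

```bash
python3 -c "
from h import *
print(rel([.47,-.08,.30],0))"
```

```text
[ 42.364 -33.138  -6.868  -0.     -0.      0.308]
```

```bash
python3 -m inch '[[3,-2,-6.9,0,0,0],[42.4,-33.1,-6.9,0,0,0.308],[42.4,-33.1,-6.9,0,0,0.308],[42.4,-33.1,-6.9,0,0,0.308],[42.4,-33.1,-6.9,0,0,0.308],[42.4,-33.1,-6.9,0,0,0.308],[42.4,-33.1,-6.9,0,0,0.308],[42.4,-33.1,-6.9,0,0,0.308],[42.4,-33.1,-6.9,0,0,0.308],[42.4,-33.1,-6.9,0,0,0.308],[42.4,-33.1,-6.9,0,0,0.308],[42.4,-33.1,-6.9,0,0,0.308],[42.4,-33.1,-6.9,0,0,0.308],[42.4,-33.1,-6.9,0,0,0.308],[42.4,-33.1,-6.9,0,0,0.308],[42.4,-33.1,-6.9,0,0,0.308]]'
cat > look.py <<'E'
from h import *
import sys,json
im=snapshot("wrist");m=camera_model("wrist");s=robot.sense()
print("t",s["t"],np.round(s["position"],4),"q",np.round(s["q"],2))
out={}
for n in sys.argv[2:]:
    l=look_for("wrist",n)
    for q in l[:2]:
        print(n,round(q["conf"],2),np.round([q["centre"][1]*512,q["centre"][0]*384],1))
    if l: out[n]=l[0]["centre"]
cv2.imwrite(f"pics/{sys.argv[1]}_raw.png",im)
json.dump(dict(d=out,m={k:np.array(v).tolist() for k,v in m.items()}),open(f"{sys.argv[1]}.json","w"))
E
python3 look.py w1 knob_mid hub gap dog pin nut jar
```

```text
t: 2.7
position: [0.4699, -0.0814, 0.3003]
orientation: [0.0, 1.0, -0.001, -0.0]
wrist_force: [0.2, 0.3, -0.5]
width: 0.0852
grip_force: 0.0
t 2.75 [ 0.47   -0.0813  0.3003] q [-0.41  0.09  1.58 -0.    1.48  1.17]
knob_mid 0.78 [253.7 144.8]
hub 0.94 [257.6  93.9]
gap 0.92 [278.5  87.9]
dog 0.91 [269.3  93.5]
pin 0.68 [256.4  93.4]
nut 0.56 [272.3  91.2]
nut 0.56 [245.5 171.6]
jar 0.71 [117.3  64.6]
```

View pics/w1_raw.png

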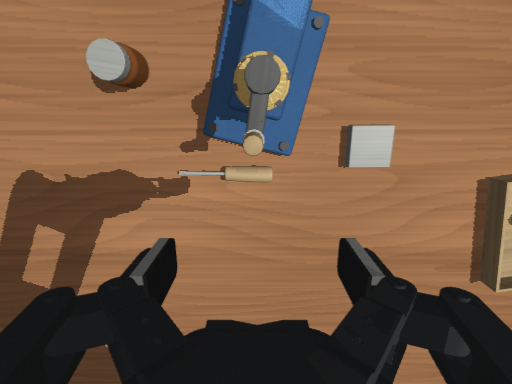

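```bash
python3 -c "
import cv2
im=cv2.imread('pics/w1_raw.png');cv2.imwrite('pics/w1_crop.png',cv2.resize(im[40:130,205:325],(800,600),interpolation=cv2.INTER_CUBIC))"
```

```text
(no output)
```

View pics/w1_crop.png

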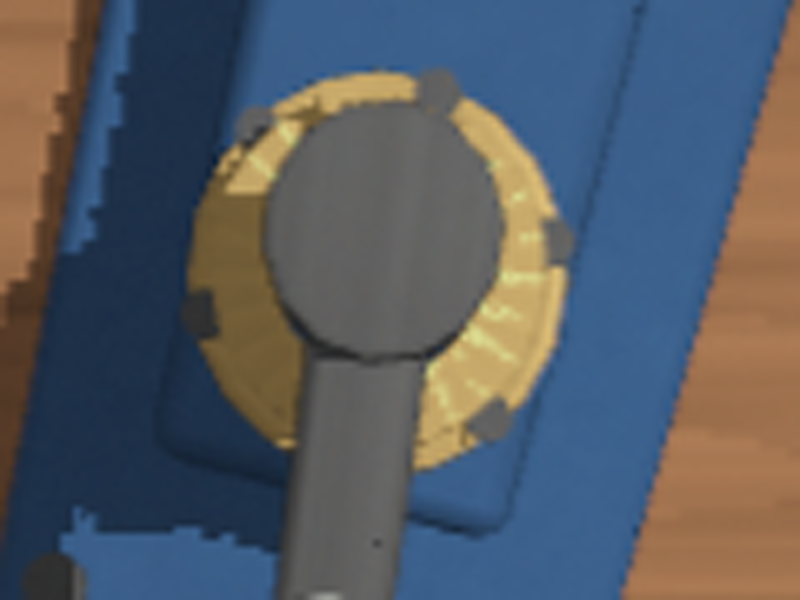

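```bash
python3 -m inch '[[4.5,7,0,0,0,0.15],[9.5,7,0,0,0,0.3],[9.5,7,2,0,0,0.45],[9.5,7,4,0,0,0.6],[9.5,7,7,0,0,0.75],[9.5,7,9,0,0,0.9],[9.5,7,9,0,0,1.05],[9.5,7,9,0,0,1.2],[9.5,7,9,0,0,1.35],[9.5,7,9,0,0,1.4],[9.5,7,9,0,0,1.4],[9.5,7,9,0,0,1.4]]'
python3 look.py w2 knob_mid hub gap dog pin nut; python3 -c "
import cv2
im=cv2.imread('pics/w2_raw.png');cv2.imwrite('pics/w2_crop.png',cv2.resize(im[0:192,128:384],(800,600),interpolation=cv2.INTER_CUBIC))"
```

```text
t: 4.3
position: [0.5654, -0.1503, 0.2102]
orientation: [0.0, 0.765, -0.644, -0.0]
wrist_force: [0.3, 0.0, -0.2]
width: 0.0851
grip_force: 0.0
t 4.35 [ 0.5654 -0.1502  0.2103] q [-0.45  0.34  1.48  0.    1.33  2.52]
knob_mid 0.87 [306.5 315.6]
hub 0.73 [246.8 292.5]
gap 0.57 [237.4 237.6]
dog 0.65 [236.6 240.6]
pin 0.63 [245.3 292.9]
pin 0.35 [307.4 312.9]
nut 0.82 [238.8 237.9]
nut 0.55 [327.8 247.3]
```

View pics/w2_crop.png

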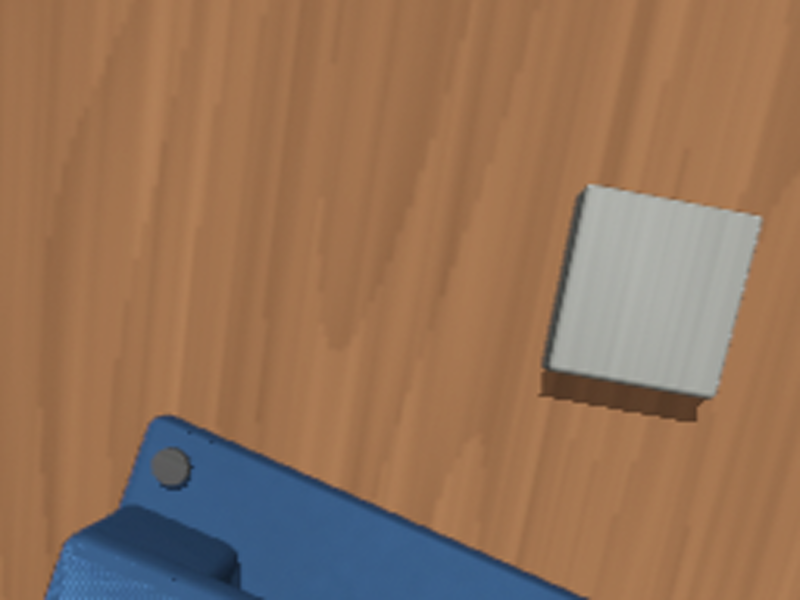

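```bash
python3 - <<'E'
from h import *
import json
im=cv2.imread('pics/w2_raw.png');cv2.imwrite('pics/w2_cropb.png',cv2.resize(im[190:340,180:380],(800,600),interpolation=cv2.INTER_CUBIC))
J=[json.load(open(f"w{i}.json")) for i in (1,2)]
for n in ("knob_mid","hub","gap","dog","nut"):
    p,e=tri([ray(j["m"],j["d"][n]) for j in J]);print(n,np.round(p,4),np.round(e,4))
E
```

```text
knob_mid [ 0.5133 -0.0777  0.178 ] [0.0011 0.0011]
hub [ 0.561  -0.0816  0.1657] [0.0015 0.0015]
gap [ 0.5729 -0.1049  0.1169] [0.0042 0.0042]
dog [ 0.5705 -0.0951  0.1032] [0.0068 0.0068]
nut [ 0.5709 -0.0986  0.104 ] [0.0047 0.0047]
```

View pics/w2_cropb.png

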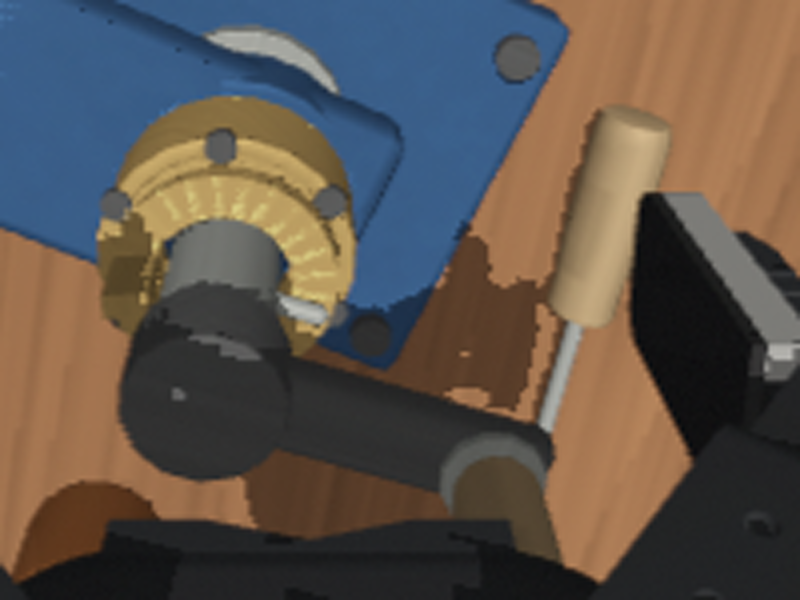

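```bash
python3 -c "
from h import *
print(rel([.605,-.083,.24],0))"
```

```text
[-5.955 -5.042 -2.969 -0.     0.    -1.4  ]
```

```bash
python3 -m inch '[[0,0,-3,0,0,-0.15],[-2,-2,-3,0,0,-0.3],[-4,-4,-3,0,0,-0.45],[-6,-5,-3,0,0,-0.6],[-6,-5,-3,0,0,-0.75],[-6,-5,-3,0,0,-0.9],[-6,-5,-3,0,0,-1.05],[-6,-5,-3,0,0,-1.2],[-6,-5,-3,0,0,-1.35],[-6,-5,-3,0,0,-1.4],[-6,-5,-3,0,0,-1.4],[-6,-5,-3,0,0,-1.4]]'
python3 look.py w3 knob_mid hub gap dog pin nut; python3 - <<'E'
from h import *
import json
im=cv2.imread('pics/w3_raw.png')
m=json.load(open('w3.json'))["m"];u,v=map(int,proj(m,[.57,-.083,.14]));print(u,v)
v=min(max(v,75),308);u=min(max(u,100),411)
cv2.imwrite('pics/w3_crop.png',cv2.resize(im[v-75:v+75,u-100:u+100],(800,600),interpolation=cv2.INTER_CUBIC))
J=[json.load(open(f"w{i}.json")) for i in (1,2,3)]
for n in ("knob_mid","hub","gap","dog","nut"):
    p,e=tri([ray(j["m"],j["d"][n]) for j in J if n in j["d"]]);print(n,np.round(p,4),np.round(e,4))
E
```

```text
t: 5.85
position: [0.6045, -0.0826, 0.2403]
orientation: [-0.0, 1.0, -0.001, -0.0]
wrist_force: [0.1, 0.1, -0.1]
width: 0.0855
grip_force: 0.0
t 5.9 [ 0.6045 -0.0827  0.2403] q [-0.32  0.36  1.37  0.    1.41  1.25]
knob_mid 0.57 [252.3 309.3]
hub 0.83 [259.3 249.5]
gap 0.93 [259.6 199.6]
dog 0.56 [258.2 203.6]
pin 0.84 [257.4 253. ]
nut 0.72 [259.9 197.7]
nut 0.52 [107.8 175.1]
257 227
knob_mid [ 0.5131 -0.0786  0.1823] [0.0007 0.003  0.0025]
hub [ 0.5609 -0.083   0.1678] [0.002  0.0017 0.0014]
gap [ 0.5765 -0.095   0.0912] [0.0136 0.0031 0.0112]
dog [ 0.5726 -0.0889  0.0867] [0.0109 0.0054 0.0061]
nut [ 0.5746 -0.0912  0.0804] [0.0115 0.0045 0.0083]
```

View pics/w3_crop.png

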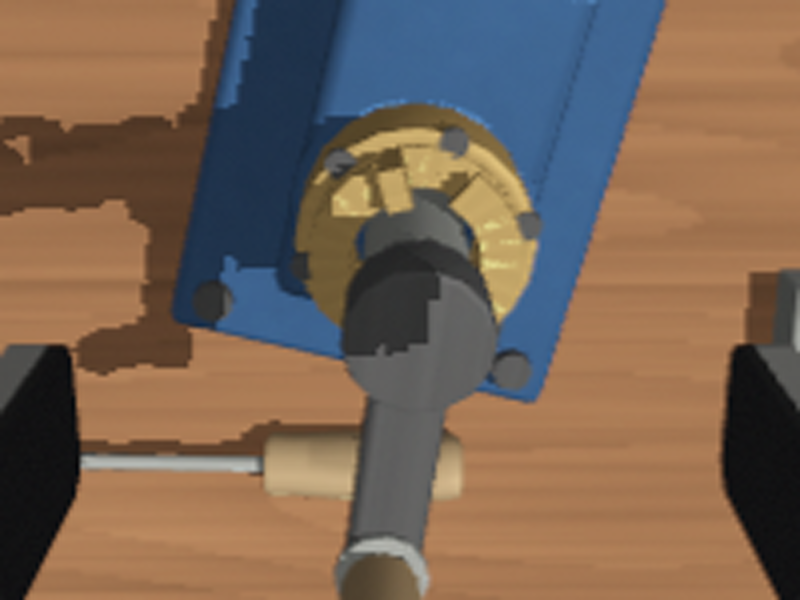

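```bash
python3 - <<'E'
from h import *
import json
M=[json.load(open(f"w{i}.json"))["m"] for i in (1,2,3)]
P=lambda m,u,v: ray(m,(v/384,u/512))
hub=[P(M[0],262.4,74.2),P(M[1],231.2,289.5),P(M[2],262,237)]
print("hub tri",tri(hub)); 
for r in hub: print(np.round(atz(r,.1735),4))
print("gap",atz(P(M[2],265,194.5),.115), "dog",atz(P(M[2],256,194),.133))
print("knobtop w1",atz(P(M[0],253,143),.217))
E
```

```text
hub tri (array([ 0.57560455, -0.08659008,  0.17286907]), [np.float64(0.0005772906245420593), np.float64(0.00039677738269177596), np.float64(0.0003436321494190665)])
[ 0.576  -0.0863  0.1735]
[ 0.5754 -0.0875  0.1735]
[ 0.5755 -0.0866  0.1735]
gap [ 0.59554941 -0.09068276  0.115     ] dog [ 0.60146938 -0.0814517   0.133     ]
knobtop w1 [ 0.51805826 -0.0778697   0.217     ]
```

```bash
python3 -m inch '[[-4.5,-0.2,0,0,0,0],[-8.8,-0.5,0,0,0,0],[-8.8,-0.5,0,0,0,0],[-8.8,-0.5,2,0,0,0],[-8.8,-0.5,4,0,0,0],[-8.8,-0.5,5.5,0,0,0],[-8.8,-0.5,6.3,0,0,0],[-8.8,-0.5,6.3,0,0,0],[-8.8,-0.5,6.3,0,0,0]]' 0
python3 look.py g0
python3 -c "
import cv2
im=cv2.imread('pics/g0_raw.png');cv2.imwrite('pics/g0.png',im)"
```

```text
t: 7.1
position: [0.5171, -0.0778, 0.1779]
orientation: [0.0, 1.0, -0.0, 0.0]
wrist_force: [0.6, 0.1, -0.2]
width: 0.0851
grip_force: 0.0
t 7.15 [ 0.5173 -0.0779  0.1782] q [-0.36  0.25  1.68  0.    1.21  1.21]
```

View pics/g0.png

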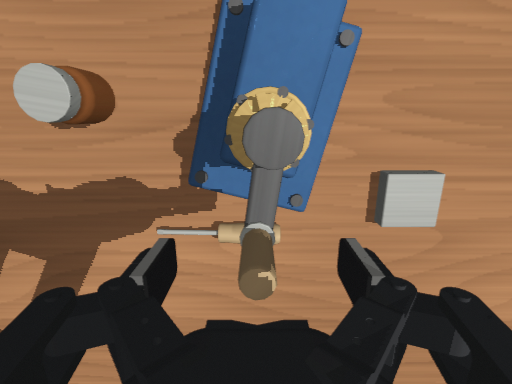

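```bash
python3 - <<'E'
from h import *
m=camera_model("wrist")
print(proj(m,[.5163,-.0779,.217]),proj(m,[.5756,-.0867,.1735]))
print(atz(ray(m,(284/384,258/512)),.217),atz(ray(m,(138/384,273/512)),.1735))
E
python3 -m inch '[[0,0,0,0,0,0],[0,0,0,0,0,0],[0,0,0,0,0,0],[0,0,0,0,0,0],[0,0,0,0,0,0],[0,0,0,0,0,0],[0,0,0,0,0,0],[0,0,0,0,0,0]]' 1
```

```text
(np.float64(257.95035945892874), np.float64(282.8473914298097)) (np.float64(274.0136554561555), np.float64(139.33111900482277))
[ 0.51570525 -0.07792298  0.217     ] [ 0.57630682 -0.08614136  0.1735    ]
t: 7.95
position: [0.5166, -0.0776, 0.1775]
orientation: [-0.0, 1.0, -0.0, 0.0]
wrist_force: [-0.8, 0.6, 3.2]
width: 0.0168
grip_force: 58.4
```

```bash
cat > arc.py <<'E'
import sys,numpy as np
a0,a1,n,dz=map(float,sys.argv[1:5])   # start angle, end angle, rows, total drop cm (tool yaw 0: x=X, y=-Y, z down)
t=np.linspace(0,1,int(n)+1)[1:]; a=a0+(a1-a0)*t
print("["+",".join("[%.1f,%.1f,%.1f,0,0,0]"%(6*(np.cos(x)-np.cos(a0)),-6*(np.sin(x)-np.sin(a0)),dz*u) if 0 else "[%.2f,%.2f,%.2f,0,0,0]"%(6*(np.cos(x)-np.cos(a0)),-6*(np.sin(x)-np.sin(a0)),dz*u) for x,u in zip(a,t))+"]")
E
python3 arc.py 3.0 5.55 17 0
```

```text
[[-0.06,0.90,0.00,0,0,0],[0.02,1.79,0.00,0,0,0],[0.22,2.67,0.00,0,0,0],[0.56,3.50,0.00,0,0,0],[1.02,4.28,0.00,0,0,0],[1.58,4.97,0.00,0,0,0],[2.25,5.58,0.00,0,0,0],[3.00,6.08,0.00,0,0,0],[3.81,6.46,0.00,0,0,0],[4.68,6.71,0.00,0,0,0],[5.57,6.84,0.00,0,0,0],[6.46,6.82,0.00,0,0,0],[7.35,6.68,0.00,0,0,0],[8.21,6.40,0.00,0,0,0],[9.01,6.00,0.00,0,0,0],[9.75,5.48,0.00,0,0,0],[10.40,4.86,0.00,0,0,0]]
```

```bash
python3 -m inch '[[-0.06,0.9,0,0,0,0],[0.02,1.8,0,0,0,0],[0.22,2.7,0,0,0,0],[0.56,3.5,0,0,0,0],[1.02,4.3,0,0,0,0]]'; python3 -c "
from h import *
p=robot.sense()['position'];d=np.array(p[:2])-[.576,-.0864];print(np.hypot(*d),np.arctan2(d[1],d[0])%6.283)"
```

```text
t: 8.45
position: [0.5269, -0.1214, 0.1774]
orientation: [-0.0, 1.0, -0.0, -0.0]
wrist_force: [2.0, 5.1, 3.6]
width: 0.0164
grip_force: 58.6
0.06024460822081792 3.7604353147551848
```

```bash
python3 -m inch '[[0.56,0.7,0,0,0,0],[1.23,1.3,0,0,0,0],[1.98,1.8,0,0,0,0],[2.79,2.18,0,0,0,0],[3.66,2.43,0,0,0,0],[4.55,2.56,0,0,0,0],[5.44,2.54,0,0,0,0],[6.33,2.4,0,0,0,0],[7.19,2.12,0,0,0,0],[7.99,1.72,0,0,0,0],[8.73,1.2,0,0,0,0],[9.38,0.58,0,0,0,0],[9.38,0.58,0,0,0,0]]'; python3 -c "
from h import *
p=robot.sense()['position'];d=np.array(p[:2])-[.576,-.0864];print(np.hypot(*d),np.arctan2(d[1],d[0])%6.283)"; python3 look.py w4; python3 arc.py 5.55 6.45 9 0;
```

```text
t: 9.75
position: [0.6208, -0.1265, 0.1774]
orientation: [-0.0, 1.0, 0.0, -0.0]
wrist_force: [-2.8, 5.2, 5.4]
width: 0.0166
grip_force: 58.7
0.06011139907279418 5.553182012277562
t 9.8 [ 0.6208 -0.1265  0.1774] q [-0.38  0.44  1.4  -0.    1.3   1.19]
[[0.38,-0.47,0.00,0,0,0],[0.71,-0.97,0.00,0,0,0],[0.99,-1.50,0.00,0,0,0],[1.21,-2.05,0.00,0,0,0],[1.38,-2.63,0.00,0,0,0],[1.49,-3.22,0.00,0,0,0],[1.54,-3.82,0.00,0,0,0],[1.53,-4.42,0.00,0,0,0],[1.46,-5.01,0.00,0,0,0]]
```

```bash
python3 -m inch '[[0,0,0,0,0,0],[0,0,0,0,0,0],[0,0,0,0,0,0],[0,0,0,0,0,0]]' 0.72; python3 look.py w5
```

```text
t: 10.2
position: [0.6205, -0.127, 0.177]
orientation: [0.0, 1.0, -0.0, -0.0]
wrist_force: [-0.5, -0.6, 0.3]
width: 0.0241
grip_force: 0.0
t 10.25 [ 0.6205 -0.1269  0.177 ] q [-0.38  0.44  1.4  -0.    1.3   1.19]
```

```bash
python3 -m inch '[[0.2,-0.23,0,0,0,0],[0.38,-0.47,0,0,0,0],[0.55,-0.72,0,0,0,0],[0.71,-0.97,0,0,0,0],[0.86,-1.23,0,0,0,0],[0.99,-1.5,0,0,0,0],[1.11,-1.77,0,0,0,0],[1.21,-2.05,0,0,0,0],[1.3,-2.34,0,0,0,0],[1.38,-2.63,0,0,0,0],[1.38,-2.63,0,0,0,0]]'; python3 look.py w6
python3 - <<'E'
import cv2,numpy as np
a,b=[cv2.imread(f'pics/w{i}_raw.png') for i in (5,6)]
cv2.imwrite('pics/w56.png',np.hstack([cv2.resize(x[180:330,190:330],(400,429)) for x in (a,b)]))
E
```

```text
t: 11.35
position: [0.6345, -0.0996, 0.1775]
orientation: [-0.0, 1.0, 0.0, 0.0]
wrist_force: [0.4, -0.5, 0.4]
width: 0.0244
grip_force: 0.2
t 11.4 [ 0.6344 -0.0996  0.1774] q [-0.33  0.46  1.37  0.    1.31  1.24]
```

View pics/w56.png

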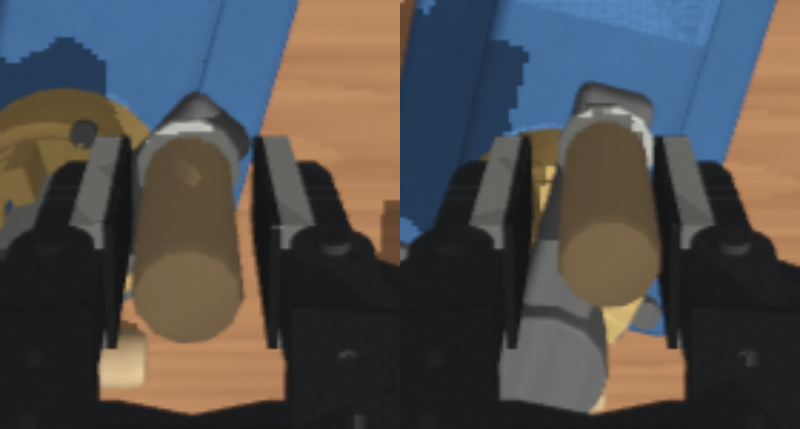

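```bash
python3 -m inch '[[0,0.1,0.4,0,0,0],[0,0.2,0.8,0,0,0],[0,0.2,1.0,0,0,0],[0,0.2,1.0,0,0,0]]'; python3 -m inch '[[0,0,0,0,0,0],[0,0,0,0,0,0],[0,0,0,0,0,0],[0,0,0,0,0,0],[0,0,0,0,0,0]]' 1;  python3 -c "
from h import *
p=robot.sense()['position'];print(p);d=np.array(p[:2])-[.576,-.0864];print(np.hypot(*d),np.arctan2(d[1],d[0])%6.283)"; python3 look.py w7 knob_mid
```

```text
t: 11.8
position: [0.6339, -0.1021, 0.1665]
orientation: [-0.0, 1.0, -0.0, -0.001]
wrist_force: [-0.3, -0.2, 0.3]
width: 0.0237
grip_force: 0.0
t: 12.3
position: [0.6341, -0.1021, 0.1671]
orientation: [-0.0, 1.0, -0.0, -0.0]
wrist_force: [-1.2, 0.5, -2.5]
width: 0.0167
grip_force: 58.5
[ 0.63412918 -0.10210502  0.16710891]
0.060213360769939266 6.019125554081415
t 12.35 [ 0.6341 -0.1021  0.1671] q [-0.33  0.47  1.39  0.    1.29  1.24]
knob_mid 0.98 [256.5 266.7]
```

```bash
python3 arc.py 6.02 3.92 14 0.333;python3 arc.py 3.92 1.82 14 0.333;python3 arc.py 1.82 -0.29 14 0.334
```

```text
[[-0.30,0.85,0.02,0,0,0],[-0.72,1.64,0.05,0,0,0],[-1.26,2.36,0.07,0,0,0],[-1.89,3.00,0.10,0,0,0],[-2.62,3.53,0.12,0,0,0],[-3.41,3.95,0.14,0,0,0],[-4.26,4.24,0.17,0,0,0],[-5.15,4.40,0.19,0,0,0],[-6.05,4.43,0.21,0,0,0],[-6.94,4.33,0.24,0,0,0],[-7.81,4.09,0.26,0,0,0],[-8.63,3.73,0.29,0,0,0],[-9.39,3.24,0.31,0,0,0],[-10.07,2.65,0.33,0,0,0]]
[[-0.58,-0.69,0.02,0,0,0],[-1.05,-1.45,0.05,0,0,0],[-1.41,-2.28,0.07,0,0,0],[-1.63,-3.15,0.10,0,0,0],[-1.73,-4.04,0.12,0,0,0],[-1.68,-4.94,0.14,0,0,0],[-1.51,-5.82,0.17,0,0,0],[-1.20,-6.67,0.19,0,0,0],[-0.77,-7.46,0.21,0,0,0],[-0.23,-8.18,0.24,0,0,0],[0.41,-8.81,0.26,0,0,0],[1.14,-9.33,0.29,0,0,0],[1.94,-9.74,0.31,0,0,0],[2.79,-10.03,0.33,0,0,0]]
[[0.89,-0.16,0.02,0,0,0],[1.79,-0.18,0.05,0,0,0],[2.69,-0.06,0.07,0,0,0],[3.56,0.19,0.10,0,0,0],[4.38,0.56,0.12,0,0,0],[5.14,1.06,0.14,0,0,0],[5.81,1.66,0.17,0,0,0],[6.38,2.36,0.19,0,0,0],[6.85,3.13,0.21,0,0,0],[7.19,3.97,0.24,0,0,0],[7.40,4.85,0.26,0,0,0],[7.48,5.75,0.29,0,0,0],[7.42,6.65,0.31,0,0,0],[7.23,7.53,0.33,0,0,0]]
```

```bash
python3 -m inch '[[-0.3,0.85,0.02,0,0,0],[-0.72,1.64,0.05,0,0,0],[-1.26,2.36,0.07,0,0,0],[-1.89,3,0.1,0,0,0],[-2.62,3.53,0.12,0,0,0],[-3.41,3.95,0.14,0,0,0],[-4.26,4.24,0.17,0,0,0],[-5.15,4.4,0.19,0,0,0],[-6.05,4.43,0.21,0,0,0],[-6.94,4.33,0.24,0,0,0],[-7.81,4.09,0.26,0,0,0],[-8.63,3.73,0.29,0,0,0],[-9.39,3.24,0.31,0,0,0],[-10.07,2.65,0.33,0,0,0]]'; python3 -c "
from h import *
p=robot.sense()['position'];d=np.array(p[:2])-[.576,-.0864];print(np.hypot(*d),np.arctan2(d[1],d[0])%6.283)"
```

```text
t: 13.8
position: [0.5332, -0.1285, 0.164]
orientation: [0.0, 1.0, -0.0, 0.0]
wrist_force: [3.8, 3.1, -4.6]
width: 0.0166
grip_force: 58.7
0.06001855327733549 3.9184491188532475
```

```bash
python3 -m inch '[[-0.58,-0.69,0.02,0,0,0],[-1.05,-1.45,0.05,0,0,0],[-1.41,-2.28,0.07,0,0,0],[-1.63,-3.15,0.1,0,0,0],[-1.73,-4.04,0.12,0,0,0],[-1.68,-4.94,0.14,0,0,0],[-1.51,-5.82,0.17,0,0,0],[-1.2,-6.67,0.19,0,0,0],[-0.77,-7.46,0.21,0,0,0],[-0.23,-8.18,0.24,0,0,0],[0.41,-8.81,0.26,0,0,0],[1.14,-9.33,0.29,0,0,0],[1.94,-9.74,0.31,0,0,0],[2.79,-10.03,0.33,0,0,0]]'; python3 -c "
from h import *
p=robot.sense()['position'];d=np.array(p[:2])-[.576,-.0864];print(np.hypot(*d),np.arctan2(d[1],d[0])%6.283)"
```

```text
t: 15.2
position: [0.562, -0.0281, 0.1606]
orientation: [0.0, 1.0, -0.0, -0.0]
wrist_force: [-0.8, -4.2, -3.8]
width: 0.0167
grip_force: 58.8
0.059937436301410754 1.806917728850627
```

```bash
python3 -m inch '[[0.89,-0.16,0.02,0,0,0],[1.79,-0.18,0.05,0,0,0],[2.69,-0.06,0.07,0,0,0],[3.56,0.19,0.1,0,0,0],[4.38,0.56,0.12,0,0,0],[5.14,1.06,0.14,0,0,0],[5.81,1.66,0.17,0,0,0],[6.38,2.36,0.19,0,0,0],[6.85,3.13,0.21,0,0,0],[7.19,3.97,0.24,0,0,0],[7.4,4.85,0.26,0,0,0],[7.48,5.75,0.29,0,0,0],[7.42,6.65,0.31,0,0,0],[7.23,7.53,0.33,0,0,0],[7.23,7.53,0.33,0,0,0],[7.23,7.53,0.33,0,0,0]]'; python3 look.py w8 knob_mid hub jar;python3 - <<'E'
from h import *
p=robot.sense()['position'];d=np.array(p[:2])-[.576,-.0864];print(np.hypot(*d),np.arctan2(d[1],d[0])%6.283)
a,b=[cv2.imread(f'pics/w{i}_raw.png') for i in (7,8)]
s=snapshot("side")
cv2.imwrite('pics/w78.png',np.hstack([cv2.resize(x[130:330,190:330],(280,400)) for x in (a,b)]+[cv2.resize(s[120:260,210:290],(229,400))]))
E
```

```text
t: 16.8
position: [0.6335, -0.1043, 0.1572]
orientation: [0.0, 1.0, -0.0, -0.0]
wrist_force: [-3.3, 0.6, -3.9]
width: 0.0163
grip_force: 58.9
t 16.85 [ 0.6337 -0.104   0.1573] q [-0.34  0.48  1.4  -0.    1.27  1.24]
knob_mid 0.86 [257.7 266.6]
hub 0.94 [257.3 267.1]
jar 0.86 [ 47.2 216.6]
0.06027362456780778 5.99511640889705
```

View pics/w78.png

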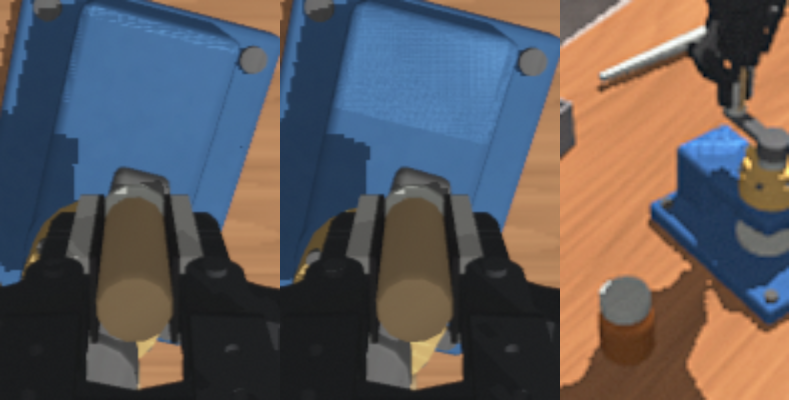

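```bash
python3 -c "
from workcell import sign_off
print(sign_off())"
```

```text
the job is handed in; nothing more can be done
None
```

The screw dropped into the thread after about 3 rad of backward winding. I then wound it forward one full turn (6.31 rad), in which it sank a further 10 mm. I handed the job in with the gripper closed on the knob at about 59 N, and the jar, steel block and screwdriver were not touched.

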